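# Empty the sample carousel and pack the retained-sample case

## Robot

A 6-joint arm with a two-finger parallel gripper is mounted at the origin on the work surface. World frame = base frame: x ahead of the robot, y to its left, z up, the work surface at z = 0. Lengths are in mm, angles in rad, forces in N, time in s.
With the tool pointing down it reaches from about 250 to 725 mm from the base axis. Payload 4 kg.
Tool frame: the origin (TCP) lies at the very end of the fingers, on their centre line; the grasp point (between the pads) lies 19 mm behind it (bot.pinch_z is the distance from the TCP to the grasp point, in mm); z points along the fingers, y is the line along which they close (so a half turn about z gives the same grasp; the last joint's range is limited). The gripper opens to 85 mm and grips with 20 to 120 N. Pads are 22 mm wide; open, the fingers measure 114 mm over their backs; the gripper's body (76 mm by 85 mm) begins 54 mm behind the grasp point. The pads swing forward as they close: fully open they stand 13 mm farther back than shut.
Start: joints at [-1.182, 0.241, 0.005, 1.335, 0, 1.571], TCP at [189.537, -462.683, 231.306] pointing down, gripper open.
Joint ranges: [-2.72, 2.72], [-1.05, 1.87], [-1.09, 1.28], [-1.99, 2.15], [-1.42, 1.44], [-3.14, 3.14]. Speed limits (rad/s): [2.79, 2.79, 3.14, 3.14, 3.14, 3.14].

## Interface

Orientations are given as a rotation vector (axis times angle).
In Python, from plant import read_state, viewer, workorder, spotter, bot gives the robot as it stands.
- The arm moves only by the tool step_arm, never from a script. Its argument "moves" is a list that holds one entry, the list of rows, each a list of 7 numbers: the shift along the world's x, y, z in mm, then the turn, a rotation vector about the world's x, y, z in degrees, then the opening, from 0 (shut) to 1 (fully open). A call has 1 to 8 rows; each row shifts and turns the commanded pose from where the row before left it; what a row does not reach is not made up. A row lasts 1/8 s, in which the tool goes at most 62.5 mm and 10.7 degrees, less where a joint would pass 70% of its speed; a pose out of reach is approached as far as the arm can. A call with a gripper value outside its range is refused whole. The fingers move at their own pace and stop on an object; "grip_force" is the grip in N (left out, the last holds). Time passes only in rows, so rows that do not move let the fingers close. It gives the time, the measured TCP pose, the force, the opening and the grip force at its end, in the units of the state.
- read_state(): the state, without advancing time (a new reading comes with each control period).
- viewer.camera(name): name is "scene" or "top" or "wrist"; returns a dict with "pixels" (400x640x3 uint8, red, green, blue), "z_map" (400x640 float32, mm along the optical axis (not along the pixel's ray), 0 where there is no reading), "mtx" (3x3 intrinsics, pixels), "D" ([k1, k2, p1, p2, k3] as OpenCV has them; the pictures are not rectified), "R" (3x3) and "t" (3): a world point X has camera coordinates R X + t. Camera axes: x right, y down, z forward; pixel columns grow to the right and rows downward; lengths in mm; the calibration is good to about 2 mm. A picture is of the moment at which its call begins.
- workorder.job_done(): hands the job in; it is judged then, once.
Trained networks look in the newest picture that a camera, given by its name, has taken for a name from the list of things; names that differ only in an ending like _2 or _b are one class to them, and where a whole thing is asked for, a point or a joint stands for the part that bears it (a point fixed in the world has none). Each returns a list of dicts, best first, with "confidence" (0 to 1); they miss things now and then, are a little off and sometimes report something else, mostly with a low value. They report only what shows in the picture. A call takes as long as a camera call. They do not tell look-alikes from the thing itself.
- spotter.outline_of(query, camera): "mask" (400x640 bool, what is visible of it).
- spotter.place_of(query, camera): "xyz" ([x, y, z] in mm, in world coordinates, good to about 4 mm: a listed point, or the origin of a listed thing).
The state is a dict: "clock": time; "joint_pos": joint angles; "qd": joint speeds; "tau": joint torques, N m; "tcp_pos": TCP position; "tool_rot": TCP orientation; "force": force on the tool from outside, world axes, zero at the start; "wrist_torque": the same for the moment, N m; "gripper_width": finger opening in mm; "finger_force": force on a finger pad.
Only numpy, scipy, OpenCV 4.12 (cv2) and the standard library are available. Lean on these libraries where they do the work, as an engineer would, in place of code of your own. Each camera call takes 0.05 s, during which the arm holds its last target. There are 200 camera calls.

## Task

Pack every sample that is out, the glass jars from the carousel and the tins from the table, upright and side by side on the floor of the open wooden case; to take a jar out, turn the carousel by its centre handle until the jar clicks into the gap of the retaining ring, and lift it there. Finish with the carousel clicked back at home, its red pocket in the gap. Do not tip the jars over, and leave the other things on the table where they are.

Things in the scene. Friction and masses are not known exactly. Their poses are not given: they have to be found in the camera images.
- carousel: fixed white round base, 290 mm diameter; origin on the table under its axis, z up; the gap is on its -x side. A C-shaped flat ring (radius 73 to 97 mm, 119 to 124 mm above the table, on three posts 134 mm from the axis) passes 5 mm above the jar knobs, so that jars lift out only in its gap, which reaches 48 degrees to each side of -x. Position and yaw vary.
- plate (a joint): turn of the carousel's steel turntable (240 mm diameter, top 45 mm above the table), rad, anticlockwise from above positive, 0 at home (red pocket in the gap, as at the start), limits +-3.0. Six flat pockets, 85 mm from the axis; click stops at multiples of 1.047, which pull in from 0.4 away. A pocket at angle p anticlockwise of the gap is in the gap at the present value minus p.
- plate_grip (a point): centre of the turntable's handle, on the axis, 155 mm above the table: a black bar 50 mm long, 14 mm wide, 36 mm tall (its top 167 mm above the table) on a 24 mm stem; the bar lies along this point's x axis, its red end (-x) points to the red pocket.
- gap (a point): point in the middle of the ring's gap, on the turntable's top, 85 mm from the axis: the underside of a jar in the gap is centred here (within a few mm)
- case: fixed open wooden case; origin centre of its underside; box 122 x 172 x 44 mm outside (x, y, z), walls and floor 8 mm thick, inside 106 x 156 mm and 36 mm deep, without dividers. Its lid lies open flat beyond it (+x side), 12 mm high, 126 mm further. Position and yaw differ.
- case_in (a point): centre of the case's inner floor, 8 mm above the table; axes as the case (106 mm inside along x, 156 mm along y). Two rows of three small items fit, or the long tin lying along x plus four small items.
- jar_a: blue glass sample jar, round, white label and white lid, 46 mm diameter, body 45 mm tall, with a round black knob 18 mm diameter and 24 mm tall on top (69 mm in all). Origin: centre of the underside, z up. Starts standing in a pocket of the carousel. May be absent.
- jar_b: amber glass sample jar, round, white label and white lid, 46 mm diameter, body 45 mm tall, with a round black knob 18 mm diameter and 24 mm tall on top (69 mm in all). Origin: centre of the underside, z up. Starts standing in a pocket of the carousel. May be absent.
- jar_c: green glass sample jar, round, white label and white lid, 46 mm diameter, body 45 mm tall, with a round black knob 18 mm diameter and 24 mm tall on top (69 mm in all). Origin: centre of the underside, z up. Starts standing in a pocket of the carousel. May be absent.
- tin_a: bare aluminium square sample tin, body 46 x 46 x 45 mm tall (x, y, z), white label, black bar grip on top 30 mm long along its x axis, 14 mm wide (y), 24 mm tall (69 mm in all). Origin: centre of the underside. Starts upright on the table to the robot's right. May be absent.
- tin_b: brass-coloured square sample tin, body 46 x 46 x 45 mm tall (x, y, z), white label, black bar grip on top 30 mm long along its x axis, 14 mm wide (y), 24 mm tall (69 mm in all). Origin: centre of the underside. Starts upright on the table to the robot's right. May be absent.
- long_tin: yellow oblong sample tin, body 96 x 46 x 45 mm tall (x, y, z), white label, black bar grip on top 40 mm long along its x axis, 14 mm wide (y), 24 mm tall (69 mm in all). Origin: centre of the underside. Starts upright on the table to the robot's right. Always there.
- weight: bystander: steel knobbed weight, 60 mm diameter, 66 mm tall; origin at its underside
- bottle: bystander: amber bottle, 60 mm diameter, 130 mm tall; origin at its underside
- dish: bystander: aluminium dish, 90 mm diameter, 20 mm tall; origin at its underside
- spoon: bystander: steel spoon lying near the robot, along its x axis
- small_weight: bystander: small brass weight, 28 mm diameter, 36 mm tall, near the robot; origin at its underside
- marker: bystander: blue marker pen, 130 mm long, 12 mm thick, lying near the robot
Not all that is in view belongs to the job. Of the things that look like the long_tin, the largest one is meant.

How it is judged (in metres and radians):
At the end, for the whole second after the job is handed in: Every jar and tin that is present stands upright (within 0.12 rad) on the case's inner floor (underside within 8 mm of it, centre inside the walls), and the turntable is at home (within 0.12 rad of 0) (x of jar_a in the frame of case_in between -0.053 and 0.053 m and y of jar_a in the frame of case_in between -0.078 and 0.078 m and z of jar_a in the frame of case_in between -0.006 and 0.008 m and angle between each of jar_a, jar_b, jar_c, tin_a, tin_b, long_tin's own z axis and vertical below 0.12 rad and x of jar_b in the frame of case_in between -0.053 and 0.053 m and y of jar_b in the frame of case_in between -0.078 and 0.078 m and z of jar_b in the frame of case_in between -0.006 and 0.008 m and x of jar_c in the frame of case_in between -0.053 and 0.053 m and y of jar_c in the frame of case_in between -0.078 and 0.078 m and z of jar_c in the frame of case_in between -0.006 and 0.008 m and x of tin_a in the frame of case_in between -0.053 and 0.053 m and y of tin_a in the frame of case_in between -0.078 and 0.078 m and z of tin_a in the frame of case_in between -0.006 and 0.008 m and x of tin_b in the frame of case_in between -0.053 and 0.053 m and y of tin_b in the frame of case_in between -0.078 and 0.078 m and z of tin_b in the frame of case_in between -0.006 and 0.008 m and x of long_tin in the frame of case_in between -0.053 and 0.053 m and y of long_tin in the frame of case_in between -0.078 and 0.078 m and z of long_tin in the frame of case_in between -0.006 and 0.008 m and value of joint plate between -0.12 and 0.12 rad); the robot touches nothing.
It fails at once if a glass jar is tipped over (angle between any of jar_a, jar_b, jar_c's own z axis and vertical above 0.8 rad).
It fails at once if one of the other things on the table is pushed from its place (distance of any of weight, bottle, dish, spoon, small_weight, marker from where it was at the start of the episode above 0.03 m).
Of jar_a, jar_b, jar_c only 2 to 3 are there at a start; the rules pass over those that are not, and their reading is None.
Of tin_a, tin_b only 1 to 1 are there at a start; the rules pass over those that are not, and their reading is None.
At some moment in a run one of tin_a, tin_b, long_tin may be knocked a few centimetres aside while the robot is not near it.
It also fails if it takes over 210 s, if anything falls off the work surface, if the arm or the gripper's body presses on something with over 40 N, if the wrist force passes 120 N, or if a joint passes its speed limit or range.

## Working session

There is one attempt and no reset: what is moved stays moved. The work goes in short steps, Python scripts to look and compute and a tool call to move; the robot and the scene stay as the last step left them, time stands still between calls to the robot, and variables do not carry over. Pictures are saved under pics/ and viewed, at most 14 in all, crops included, and the job is handed in when it is done.

Besides the shell and the picture viewer there is one more tool, called after ">>>" in YAML: its name, and indented under it one key for each argument. step_arm: Moves the arm, as the interface text tells. Its arguments: {"type":"object","properties":{"moves":{"type":"array"},"grip_force":{"type":"number"}},"required":["moves"]}

```bash
mkdir -p pics
cat > h.py <<'E'
import numpy as np, cv2
from plant import read_state, viewer, workorder, spotter, bot
def cam(n): return viewer.camera(n)
def save(c,f,crop=None,s=1):
    p=c["pixels"]
    if crop: p=p[crop[1]:crop[3],crop[0]:crop[2]]
    p=cv2.resize(p,None,fx=s,fy=s,interpolation=cv2.INTER_CUBIC)
    cv2.imwrite("pics/"+f,p[:,:,::-1])
def world(c,uv,z=None):
    uv=np.array(uv,float).reshape(-1,2)
    n=cv2.undistortPoints(uv.reshape(-1,1,2),np.array(c["mtx"]),np.array(c["D"],float)).reshape(-1,2)
    r=np.c_[n,np.ones(len(n))]
    R=np.array(c["R"]);t=np.array(c["t"])
    if z is None:
        d=c["z_map"][uv[:,1].astype(int),uv[:,0].astype(int)]
        return (r*d[:,None]-t)@R
    o=-R.T@t; w=r@R
    return o+w*((z-o[2])/w[:,2])[:,None]
def cloud(c,mask):
    v,u=np.nonzero(mask&(c["z_map"]>0)); return world(c,np.c_[u,v])
E
python3 - <<'E'
from h import *
for n in ["top","scene"]:
    c=cam(n); save(c,n+"0.png")
    print(n,np.round(-np.array(c["R"]).T@np.array(c["t"])))
    for q in ["plate_grip","gap","case","case_in","jar_a","jar_b","jar_c","tin_a","tin_b","long_tin","weight","bottle","dish","spoon","small_weight","marker"]:
        r=spotter.place_of(q,n); print(q,[(np.round(a["xyz"]).tolist(),round(a["confidence"],2)) for a in r[:4]])
E
```

```text
top [ 300.   20. 1226.]
plate_grip [([560.0, 242.0, 157.0], 0.64)]
gap [([476.0, 217.0, 46.0], 0.91), ([713.0, -236.0, 1.0], 0.31)]
case [([477.0, -53.0, -4.0], 0.63)]
case_in [([478.0, -54.0, 9.0], 0.83), ([761.0, -63.0, 2.0], 0.68)]
jar_a [([577.0, 328.0, 44.0], 0.46), ([542.0, 160.0, 44.0], 0.45), ([496.0, 301.0, 42.0], 0.42)]
jar_b [([577.0, 328.0, 44.0], 0.46), ([542.0, 160.0, 44.0], 0.45), ([496.0, 301.0, 42.0], 0.42)]
jar_c [([577.0, 328.0, 44.0], 0.46), ([542.0, 160.0, 44.0], 0.45), ([496.0, 301.0, 42.0], 0.42)]
tin_a [([498.0, -342.0, -2.0], 0.59), ([364.0, 411.0, -3.0], 0.57)]
tin_b [([498.0, -342.0, -2.0], 0.59), ([364.0, 411.0, -3.0], 0.57)]
long_tin [([409.0, -320.0, 1.0], 0.84), ([306.0, -335.0, -1.0], 0.78), ([522.0, -239.0, -0.0], 0.73)]
weight [([710.0, -236.0, 1.0], 0.58)]
bottle [([761.0, -61.0, 1.0], 0.85)]
dish [([764.0, 105.0, -0.0], 0.72)]
spoon [([368.0, 413.0, -4.0], 0.9)]
small_weight [([360.0, 91.0, -1.0], 0.47)]
marker [([352.0, -135.0, -2.0], 0.44)]
scene [ 851. -505.  864.]
plate_grip [([559.0, 244.0, 153.0], 0.91), ([363.0, 411.0, 2.0], 0.24)]
gap [([47
[... 212 characters left out ...]
 45.0], 0.62), ([492.0, 302.0, 45.0], 0.47)]
jar_b [([579.0, 333.0, 44.0], 0.68), ([539.0, 166.0, 45.0], 0.62), ([492.0, 302.0, 45.0], 0.47)]
jar_c [([579.0, 333.0, 44.0], 0.68), ([539.0, 166.0, 45.0], 0.62), ([492.0, 302.0, 45.0], 0.47)]
tin_a [([497.0, -345.0, 2.0], 0.87)]
tin_b [([497.0, -345.0, 2.0], 0.87)]
long_tin [([302.0, -335.0, 1.0], 0.79), ([407.0, -324.0, 0.0], 0.59)]
weight [([710.0, -233.0, -1.0], 0.74), ([764.0, 105.0, -2.0], 0.2)]
bottle [([762.0, -56.0, 0.0], 0.75)]
dish [([763.0, 102.0, 0.0], 0.81)]
spoon [([364.0, 410.0, -0.0], 0.71)]
small_weight [([362.0, 86.0, -6.0], 0.43), ([764.0, 106.0, 0.0], 0.33)]
marker [([560.0, 244.0, 154.0], 0.65), ([351.0, -137.0, 0.0], 0.62)]
```

View pics/top0.png

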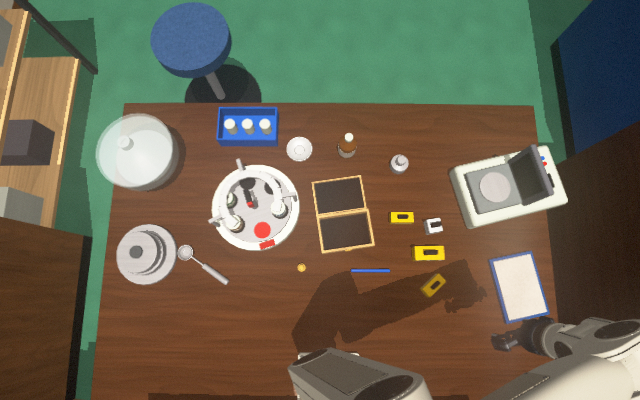

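Run:
```python
from h import *
for n in ["top","scene"]:
    c=cam(n)
    r=spotter.outline_of("long_tin",n)
    for q in ["long_tin","tin_a","tin_b","case","plate_grip"]:
      for a in spotter.outline_of(q,n)[:4]:
        P=cloud(c,a["mask"]); 
        for lo,hi in [(38,49),(60,74),(155,175)]:
            S=P[(P[:,2]>lo)&(P[:,2]<hi)]
            if len(S)<15: continue
            rr=cv2.minAreaRect(S[:,:2].astype(np.float32))
            print(n,q,round(a["confidence"],2),len(S),"z",round(np.median(S[:,2]),1),np.round(rr[0],1),np.round(rr[1],1),round(rr[2],1))
    t=spotter.place_of("case_in",n)
```

```text
top long_tin 0.85 29 z 39.3 [ 522.8 -239.7] [72.5 29.4] 86.7
top long_tin 0.84 331 z 44.9 [ 405.6 -320.8] [45.2 94.7] 0.6
top long_tin 0.84 65 z 68.6 [ 406. -322.] [40.2 12.8] 89.9
top long_tin 0.76 38 z 39.4 [ 304.4 -333.1] [31.4 68.9] 45.5
top tin_a 0.52 143 z 44.8 [ 496.1 -342.5] [45.5 47.6] 9.7
top tin_a 0.52 46 z 69.6 [ 496.3 -343.3] [13.9 28.6] 8.7
top tin_a 0.25 15 z 69.9 [530.3 148.9] [12.8 40.5] 46.9
top tin_b 0.52 143 z 44.8 [ 496.1 -342.5] [45.5 47.6] 9.7
top tin_b 0.52 46 z 69.6 [ 496.3 -343.3] [13.9 28.6] 8.7
top tin_b 0.25 15 z 69.9 [530.3 148.9] [12.8 40.5] 46.9
top case 0.72 456 z 44.0 [475.8 -52.5] [125.6 172. ] 8.8
top plate_grip 0.91 2497 z 44.9 [546.7 239.7] [217.  236.5] 9.2
top plate_grip 0.91 94 z 166.4 [557.5 243.5] [52.1 14.9] 20.4
top plate_grip 0.41 2600 z 44.8 [553.  243.1] [263.8 268.1] 69.8
top plate_grip 0.41 24 z 67.2 [541.3 248.6] [207.7 209.3] 58.7
top plate_grip 0.41 94 z 166.4 [557.5 243.5] [52.1 14.9] 20.4
scene long_tin 0.98 638 z 44.2 [ 408.5 -320.3] [47.8 96.6] 2.3
scene long_tin 0.98 136 z 67.8 [ 408.7 -320.6] [15.  41.2] 4.6
scene long_tin 0.
[... 154 characters left out ...]
6.8 45.9] 11.4
scene tin_a 0.81 103 z 67.5 [ 498.5 -342.4] [14.5 29.7] 10.3
scene tin_a 0.5 40 z 67.4 [503.3 283.6] [38.7 15.8] 19.1
scene tin_b 0.81 295 z 43.7 [ 498.2 -342.6] [46.8 45.9] 11.4
scene tin_b 0.81 103 z 67.5 [ 498.5 -342.4] [14.5 29.7] 10.3
scene tin_b 0.5 40 z 67.4 [503.3 283.6] [38.7 15.8] 19.1
scene plate_grip 0.87 2151 z 44.7 [564.5 229.2] [237.9 212.9] 17.9
scene plate_grip 0.87 24 z 67.3 [564.7 237.6] [21.8  8.7] 33.2
scene plate_grip 0.87 103 z 164.8 [560.7 242.9] [47.9 15.6] 18.1
scene plate_grip 0.2 2266 z 44.6 [559.7 241.9] [235.9 240.1] 63.1
scene plate_grip 0.2 63 z 66.9 [548.5 247.9] [213.3 210.1] 59.1
scene plate_grip 0.2 111 z 165.0 [559.8 242.6] [49.8 15.6] 18.2
```

The top view shows the carousel at (255,205) with its red pocket at (262,229), and the case at (345,230) with its lid beyond it. There are three yellow tins, at (402,217), (430,253) and (433,285). The one at (430,253) measures 96 x 46 x 45 mm and the other two about 70 x 30 x 39 mm, so (430,253) is the long_tin. I'll confirm it in an enlarged crop.

Run:
```python
from h import *
from scipy.spatial.transform import Rotation as Ro
c=cam("top"); save(c,"crop1.png",(380,190,480,310),5)
s=read_state(); print(np.round(Ro.from_rotvec(s["tool_rot"]).as_matrix(),3), bot.pinch_z, s["gripper_width"], s["force"], s["joint_pos"])
c=cam("scene")
for a in spotter.outline_of("case","scene")[:1]:
    P=cloud(c,a["mask"]); S=P[(P[:,2]>40)&(P[:,2]<48)]; rr=cv2.minAreaRect(S[:,:2].astype(np.float32)); print(len(S),rr,np.median(S[:,2]),a["confidence"])
    F=P[(P[:,2]>3)&(P[:,2]<14)]; print(len(F),np.median(F[:,2]) if len(F) else 0)
```

```text
[[ 0.925  0.379  0.   ]
 [ 0.379 -0.925  0.   ]
 [ 0.    -0.    -1.   ]] 18.700000000000003 85.31407847325146 [ 0.17507504  0.25174517 -0.31368154] [-1.18197495e+00  2.40618626e-01  5.01924763e-03  1.33520105e+00
  1.01561667e-05  1.57076006e+00]
615 ((479.33477783203125, -50.98460388183594), (123.19534301757812, 176.00625610351562), 8.668290138244629) 43.506526253903345 0.79
3616 10.648439765899711
```

View pics/crop1.png

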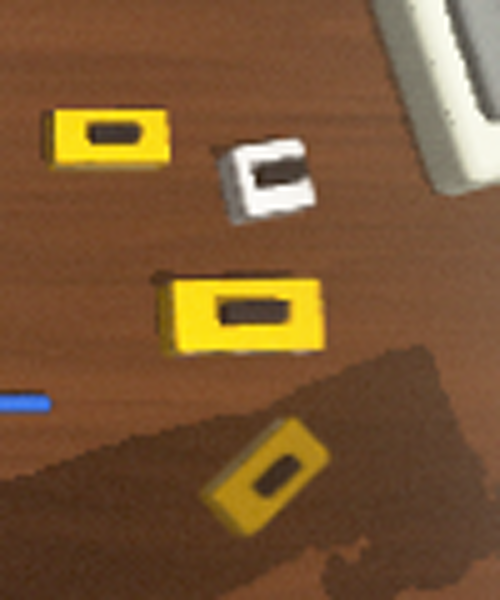

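The crop confirms it: the yellow tin at (245,315) in the crop is clearly the largest. The others at (112,137) and (268,477) are smaller decoys. The square tin at (268,180) is aluminium with a white label, so it is tin_a. Moving above the long tin.

>>> step_arm:
  moves:
    - [[31,20,-12,0,0,10,0.5],[31,20,-12,0,0,10,0.5],[31,20,-12,0,0,10,0.5],[31,20,-12,0,0,10,0.5],[31,20,-12,0,0,10,0.5],[31,20,-12,0,0,10,0.5],[31.5,21.5,-12,0,0,10,0.5],[0,0,0,0,0,0,0.5]]
  grip_force: 50

```text
clock: 3.65
tcp_pos: [408.2, -319.4, 146.2]
tool_rot: [-2.171, -2.268, -0.0]
force: [-0.3, 0.4, 0.1]
gripper_width: 42.7
finger_force: 0.0
```

```bash
cat >> h.py <<'E'
from scipy.spatial.transform import Rotation as Ro
def phi():
    s=read_state(); m=Ro.from_rotvec(s["tool_rot"]).as_matrix(); return np.degrees(np.arctan2(m[1,1],m[0,1]))
def st():
    s=read_state(); print("t",round(s["clock"],2),"tcp",np.round(s["tcp_pos"],1),"phi",round(phi(),1),"w",round(s["gripper_width"],1),"F",np.round(s["force"],1),"ff",s["finger_force"],"j6",round(np.degrees(s["joint_pos"][5]),1),"j1",round(np.degrees(s["joint_pos"][0]),1))
def look(qs,cams=("top","scene"),bands=((38,50),(60,74),(155,175))):
    for n in cams:
        c=cam(n)
        for q in qs:
            for a in spotter.outline_of(q,n)[:3]:
                P=cloud(c,a["mask"])
                for lo,hi in bands:
                    S=P[(P[:,2]>lo)&(P[:,2]<hi)]
                    if len(S)<15: continue
                    r=cv2.minAreaRect(S[:,:2].astype(np.float32))
                    print(n,q,round(a["confidence"],2),len(S),"z",round(float(np.median(S[:,2])),1),np.round(r[0],1),np.round(r[1],1),round(r[2],1))
E
python3 - <<'E'
from h import *
st(); look(["long_tin"],("top","scene","wrist"))
c=cam("wrist"); save(c,"w1.png")
E
```

```text
t 3.65 tcp [ 408.2 -319.4  146.2] phi 2.5 w 42.7 F [-0.3  0.4  0.1] ff 0.0 j6 49.5 j1 -38.0
top long_tin 0.8 26 z 39.5 [ 302.4 -323.9] [18.5 55.6] 60.8
top long_tin 0.64 269 z 45.3 [ 406.6 -315.6] [42.2 85. ] 0.5
top long_tin 0.64 66 z 69.2 [ 406.  -322.5] [40.4 13.1] 89.6
top long_tin 0.54 34 z 39.4 [ 523.9 -236.3] [30.3 65.9] 0.4
scene long_tin 0.97 47 z 43.7 [ 310.6 -334.1] [15.3 73.1] 37.3
scene long_tin 0.86 30 z 42.6 [ 525.7 -238.1] [64.5 27.7] 83.0
scene long_tin 0.66 638 z 44.3 [ 408.9 -320.3] [48.  96.4] 1.7
scene long_tin 0.66 132 z 68.3 [ 408.1 -320.7] [15.8 40.6] 4.1
wrist long_tin 0.93 5932 z 46.0 [ 405.9 -319.7] [46.1 95.7] 1.5
wrist long_tin 0.93 1095 z 69.9 [ 406.1 -319.7] [13.5 39.2] 1.9
wrist long_tin 0.84 326 z 44.1 [ 524.3 -237.2] [27.2 72. ] 9.3
wrist long_tin 0.83 291 z 43.9 [ 301.9 -329.2] [28.3 59.4] 44.3
```

View pics/w1.png

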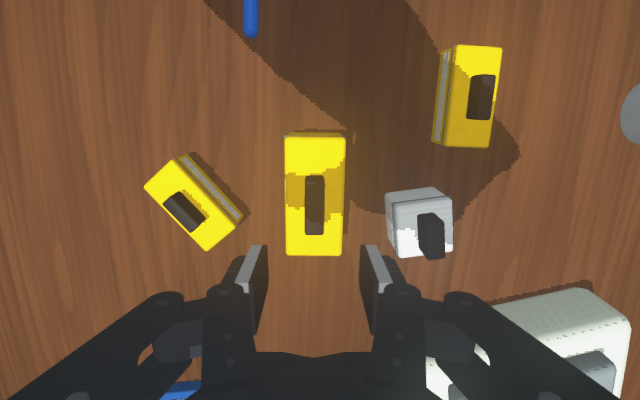

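The wrist view shows the long tin centred between the fingers, with its grip at (315,205). Its tops measure 46 and 70 mm high, as the text gives. Descending and gripping.

>>> step_arm:
  moves:
    - [[-1,-1,-40,0,0,0,0.5],[0,0,-40,0,0,0,0.5],[0,0,-16,0,0,0,0.5],[0,0,0,0,0,0,0.5],[0,0,0,0,0,0,0],[0,0,0,0,0,0,0],[0,0,0,0,0,0,0],[0,0,0,0,0,0,0]]
  grip_force: 60

```text
clock: 5.0
tcp_pos: [407.2, -323.1, 52.8]
tool_rot: [2.174, 2.263, 0.0]
force: [-0.1, -0.6, 6.8]
gripper_width: 12.3
finger_force: 60.8
```

>>> step_arm:
  moves:
    - [[0,0,20,0,0,0,0],[0,0,40,0,0,0,0],[0,0,40,0,0,0,0],[0,0,0,0,0,0,0]]

```text
clock: 5.5
tcp_pos: [407.8, -323.5, 154.5]
tool_rot: [2.172, 2.26, 0.001]
force: [0.5, 0.2, -1.9]
gripper_width: 12.6
finger_force: 59.8
```

Run:
```python
from h import *
st(); look(["long_tin"],("scene","wrist"),((60,180),(38,50)))
a=np.radians(8.7);R=np.array([[np.cos(a),-np.sin(a)],[np.sin(a),np.cos(a)]])
for x,y in [(0,-50.5),(25.3,0),(-25.3,0),(25.3,50.5),(-25.3,50.5)]: print((x,y),np.round(R@[x,y]+[477.5,-52],1))
```

```text
t 5.5 tcp [ 407.8 -323.5  154.5] phi 2.3 w 12.6 F [ 0.5  0.2 -1.9] ff 59.77499842643738 j6 49.3 j1 -38.4
scene long_tin 0.97 1157 z 144.2 [ 409.8 -321.5] [48.3 96.4] 3.5
scene long_tin 0.77 41 z 44.3 [ 304.9 -324.8] [23.1 48.7] 41.9
scene long_tin 0.75 40 z 43.0 [ 528.  -243.7] [61.8 15.2] 75.9
wrist long_tin 0.82 318 z 44.4 [ 522.3 -236.3] [27.9 62.6] 5.1
wrist long_tin 0.6 282 z 44.1 [ 304.5 -332.6] [25.8 68.2] 38.9
wrist long_tin 0.57 12362 z 144.3 [ 404.4 -318.9] [46.3 96.6] 2.1
(0, -50.5) [ 485.1 -101.9]
(25.3, 0) [502.5 -48.2]
(-25.3, 0) [452.5 -55.8]
(25.3, 50.5) [494.9   1.7]
(-25.3, 50.5) [444.9  -5.9]
```

>>> step_arm:
  moves:
    - [[9,27.5,0,0,0,-10.5,0],[9,27.5,0,0,0,-10.5,0],[9,27.5,0,0,0,-10.5,0],[9,27.5,0,0,0,-10.5,0],[9,27.5,0,0,0,-10.5,0],[9,27.5,0,0,0,-10.5,0],[10,27.5,0,0,0,-10.5,0],[10,28,0,0,0,-10,0]]

```text
clock: 6.7
tcp_pos: [479.0, -100.5, 149.5]
tool_rot: [-3.132, -0.231, 0.006]
force: [0.4, -0.1, -1.3]
gripper_width: 12.3
finger_force: 59.7
```

>>> step_arm:
  moves:
    - [[0,0,-30,0,0,0,0],[0,0,0,0,0,0,0],[0,0,0,0,0,0,0]]

```text
clock: 7.08
tcp_pos: [479.5, -101.8, 120.9]
tool_rot: [-3.132, -0.24, 0.003]
force: [1.1, -0.4, -1.3]
gripper_width: 12.7
finger_force: 59.6
```

Run:
```python
from h import *
st(); look(["long_tin","case"],("top","scene","wrist"),((75,90),(40,48)))
save(cam("wrist"),"w2.png")
```

```text
t 7.08 tcp [ 479.5 -101.8  120.9] phi -81.2 w 12.7 F [ 1.1 -0.4 -1.3] ff 59.59221839904785 j6 159.3 j1 -12.0
top long_tin 0.28 2144 z 44.8 [547.3 237.8] [209.2 224.1] 1.4
top case 0.63 232 z 44.2 [472.8 -30.6] [125.2 128.6] 8.2
scene long_tin 0.85 135 z 82.2 [ 496.4 -119.2] [101.4  38.6] 32.7
scene long_tin 0.72 18 z 42.9 [ 529.3 -240.5] [32.6  9.4] 69.5
scene long_tin 0.58 23 z 44.7 [ 310.7 -332.6] [ 8. 32.] 20.0
scene case 0.87 470 z 43.4 [481.  -51.3] [121.4 175.5] 7.5
scene case 0.22 26 z 40.7 [ 714.2 -240. ] [35.2 30.1] 38.4
wrist long_tin 0.77 137 z 44.2 [ 527.5 -236.7] [10.1 31.8] 21.0
wrist long_tin 0.74 231 z 82.7 [528.9 -94.6] [ 0.9 43.1] 8.3
wrist long_tin 0.74 29 z 45.1 [ 489.8 -133.8] [76.7  3.9] 12.3
wrist case 0.74 24 z 76.9 [ 531.  -107.3] [ 0.2 13.6] 8.6
wrist case 0.74 7724 z 45.2 [475.9 -51.3] [122.8 173.3] 8.8
```

View pics/w2.png

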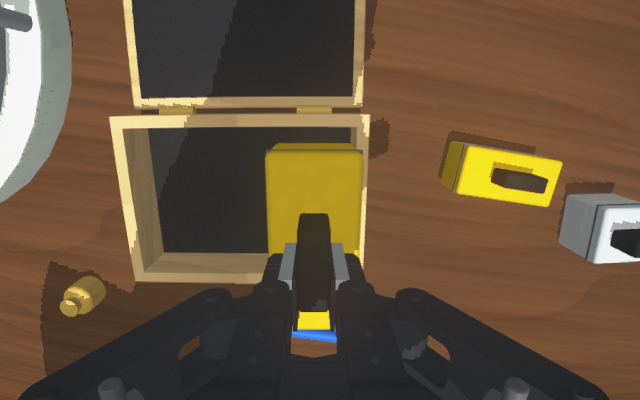

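The wrist view shows the long tin held over the right end of the case, which spans (110..368, 115..285), and nearly square to it. Measuring where it hangs.

Run:
```python
from h import *
look(["long_tin"],("scene","wrist"),((107,118),(125,145)))
```

```text
scene long_tin 0.81 396 z 113.0 [ 485.4 -101.3] [95.6 47.1] 7.6
scene long_tin 0.81 46 z 134.9 [ 491.9 -107.9] [36.9 14.5] 49.3
```

>>> step_arm:
  moves:
    - [[1,0,-20,0,0,0,0],[0,0,-20,0,0,0,0],[0,0,-12,0,0,0,0],[0,0,-6,0,0,0,0],[0,0,0,0,0,0,0],[0,0,0,0,0,0,0]]

```text
clock: 8.52
tcp_pos: [481.6, -101.8, 63.9]
tool_rot: [3.132, 0.24, 0.002]
force: [0.7, 0.2, -0.9]
gripper_width: 12.7
finger_force: 59.8
```

>>> step_arm:
  moves:
    - [[0,0,-2,0,0,0,0],[0,0,-2,0,0,0,0],[0,0,0,0,0,0,0],[0,0,0,0,0,0,0.4],[0,0,0,0,0,0,0.4],[0,0,0,0,0,0,0.4]]

```text
clock: 9.28
tcp_pos: [481.0, -101.7, 59.2]
tool_rot: [-3.132, -0.24, 0.0]
force: [0.6, 0.6, -0.6]
gripper_width: 34.5
finger_force: 0.0
```

>>> step_arm:
  moves:
    - [[0,0,40,0,0,0,0.5],[0,-20,40,0,0,11,0.5],[2,-45,0,0,0,11,0.5],[2,-45,0,0,0,11,0.5],[2,-45,0,0,0,11,0.5],[2,-45,0,0,0,11,0.5],[2,-41,0,0,0,11,0.5],[2,0,0,0,0,11,0.5]]

```text
clock: 10.28
tcp_pos: [492.7, -345.8, 138.6]
tool_rot: [2.333, 2.104, -0.001]
force: [-0.4, 0.8, -0.3]
gripper_width: 42.6
finger_force: 0.0
```

>>> step_arm:
  moves:
    - [[0,0,0,0,0,10,0.5],[0,0,0,0,0,5,0.5],[0,0,0,0,0,0,0.5]]

```text
clock: 10.65
tcp_pos: [492.9, -342.7, 138.9]
tool_rot: [-2.042, -2.387, 0.0]
force: [0.2, -0.4, 0.5]
gripper_width: 42.9
finger_force: 0.0
```

Run:
```python
from h import *
st(); look(["tin_a"],("top","scene","wrist"));look(["long_tin"],("top","scene"),((48,58),(70,82)))
```

```text
t 10.65 tcp [ 492.9 -342.7  138.9] phi 8.9 w 42.9 F [ 0.2 -0.4  0.5] ff 0.0 j6 46.3 j1 -34.8
top tin_a 0.74 136 z 45.4 [ 495.2 -343.3] [44.8 45.9] 9.2
top tin_a 0.74 43 z 68.8 [ 496.1 -342.5] [13.9 28.8] 9.6
top tin_a 0.74 466 z 43.8 [475.8 -52.5] [125.8 172.1] 8.9
scene tin_a 0.64 293 z 43.8 [ 498.3 -343. ] [46.6 46.2] 10.9
scene tin_a 0.64 105 z 67.3 [ 498.5 -342.5] [15.  30.3] 14.5
wrist tin_a 0.73 2652 z 45.9 [ 495.1 -341.2] [45.3 45.7] 10.4
wrist tin_a 0.73 905 z 69.8 [ 495.4 -341.5] [14. 30.] 10.3
scene long_tin 0.77 69 z 53.0 [ 524.6 -238.6] [11.3 32. ] 1.1
scene long_tin 0.71 439 z 52.5 [ 486.4 -101.2] [95.3 47.1] 9.5
scene long_tin 0.71 90 z 76.1 [ 486.3 -101. ] [40.4 15.4] 9.9
scene long_tin 0.64 75 z 52.5 [ 306.9 -333.2] [13.4 34. ] 42.6
```

Long tin sits on the case floor (top 52.5 mm, centred where intended). tin_a is at about (496,-342); gripping it.

>>> step_arm:
  moves:
    - [[3,1,-40,0,0,1,0.5],[0,0,-35,0,0,0,0.5],[0,0,-12,0,0,0,0.5],[0,0,0,0,0,0,0.5],[0,0,0,0,0,0,0],[0,0,0,0,0,0,0],[0,0,0,0,0,0,0],[0,0,0,0,0,0,0]]

```text
clock: 12.15
tcp_pos: [497.0, -342.5, 54.1]
tool_rot: [2.018, 2.403, 0.0]
force: [-1.3, -0.3, 5.4]
gripper_width: 12.2
finger_force: 59.8
```

>>> step_arm:
  moves:
    - [[0,0,20,0,0,0,0],[0,0,40,0,0,0,0],[0,0,40,0,0,0,0],[0,0,0,0,0,0,0]]

```text
clock: 12.65
tcp_pos: [498.2, -343.1, 156.3]
tool_rot: [2.015, 2.4, 0.001]
force: [0.0, 0.6, -1.4]
gripper_width: 12.5
finger_force: 58.9
```

Run:
```python
from h import *
st(); look(["tin_a"],("scene","wrist"),((140,155),(160,180)))
```

```text
t 12.65 tcp [ 498.2 -343.1  156.3] phi 10.0 w 12.5 F [ 0.   0.6 -1.4] ff 58.862764835357666 j6 45.5 j1 -34.6
scene tin_a 0.63 259 z 145.9 [ 500.3 -344. ] [45.5 44. ] 11.2
scene tin_a 0.63 44 z 169.1 [ 506.2 -351.2] [29. 10.] 24.3
scene tin_a 0.43 72 z 148.2 [561.1 236.6] [48.5  7.5] 19.1
scene tin_a 0.43 66 z 165.0 [559.7 240.4] [45.8 13. ] 20.2
wrist tin_a 0.75 3407 z 143.8 [ 492.7 -330.7] [46.2 26.4] 10.2
wrist tin_a 0.75 2030 z 167.8 [ 500.3 -339.3] [24.9 30.6] 12.2
```

>>> step_arm:
  moves:
    - [[1,40,0,0,0,-1.3,0],[1,50,0,0,0,0,0],[1,50,0,0,0,0,0],[1,50,0,0,0,0,0],[0,50,0,0,0,0,0],[0,40,0,0,0,0,0],[0,15,-25,0,0,0,0],[0,0,-10,0,0,0,0]]

```text
clock: 13.85
tcp_pos: [497.9, -45.4, 114.7]
tool_rot: [-2.041, -2.382, 0.005]
force: [-1.2, 0.2, -1.3]
gripper_width: 12.2
finger_force: 58.8
```

>>> step_arm:
  moves:
    - [[0,0,0,0,0,0,0],[0,0,0,0,0,0,0]]

```text
clock: 14.1
tcp_pos: [500.3, -47.6, 117.5]
tool_rot: [2.049, 2.381, 0.0]
force: [-0.2, 0.2, -1.2]
gripper_width: 12.6
finger_force: 58.8
```

Run:
```python
from h import *
st(); look(["tin_a"],("scene","wrist"),((104,116),(130,145)))
```

```text
t 14.1 tcp [500.3 -47.6 117.5] phi 8.6 w 12.6 F [-0.2  0.2 -1.2] ff 58.78285467624664 j6 76.0 j1 -5.4
scene tin_a 0.8 155 z 107.7 [503.3 -47.3] [45.9 45.8] 7.5
scene tin_a 0.8 23 z 132.1 [510.3 -55.6] [14.  23.6] 87.9
wrist tin_a 0.7 3403 z 109.7 [497.7 -36.7] [46.3 26.3] 8.7
wrist tin_a 0.7 1900 z 133.8 [502.6 -46.2] [19.7 30.7] 10.9
```

>>> step_arm:
  moves:
    - [[0,0,-20,0,0,0,0],[0,0,-18,0,0,0,0],[0,0,-10,0,0,0,0],[0,0,-5,0,0,0,0],[0,0,-3,0,0,0,0],[0,0,0,0,0,0,0],[0,0,0,0,0,0,0.4],[0,0,0,0,0,0,0.4]]

```text
clock: 15.3
tcp_pos: [500.6, -46.7, 61.7]
tool_rot: [2.046, 2.382, 0.001]
force: [-0.1, 0.7, -0.2]
gripper_width: 34.3
finger_force: 0.0
```

>>> step_arm:
  moves:
    - [[0,0,0,0,0,0,0.4],[0,0,40,0,0,0,0.5],[0,0,60,0,0,10,0.5],[0,0,60,0,0,10,0.5],[0,30,0,0,0,10,0.5],[0,30,0,0,0,10,0.5],[0,40,0,0,0,10,0.5],[9,40,0,0,0,10,0.5]]

```text
clock: 16.3
tcp_pos: [508.7, 94.3, 221.5]
tool_rot: [0.573, 3.089, -0.0]
force: [1.3, 0.0, 1.0]
gripper_width: 42.7
finger_force: 0.0
```

>>> step_arm:
  moves:
    - [[10,40,0,0,0,10,0.5],[10,40,0,0,0,10,0.5],[10,40,0,0,0,10,0.5],[10,28,0,0,0,10,0.5],[9,0,0,0,0,0,0.5],[0,0,0,0,0,0,0.5]]

```text
clock: 17.05
tcp_pos: [558.3, 240.8, 220.8]
tool_rot: [0.507, -3.1, 0.001]
force: [0.9, -0.1, -0.3]
gripper_width: 42.6
finger_force: 0.0
```

Run:
```python
from h import *
st(); look(["tin_a"],("top","scene"),((48,58),(70,82))); look(["plate_grip"],("top","scene","wrist"),((155,175),))
save(cam("wrist"),"w3.png")
```

```text
t 17.05 tcp [558.3 240.8 220.8] phi 108.6 w 42.6 F [ 0.9 -0.1 -0.3] ff 0.0 j6 4.8 j1 23.3
top tin_a 0.77 146 z 53.4 [500.  -46.6] [45.9 46. ] 8.9
top tin_a 0.77 42 z 77.0 [499.6 -46.4] [14.1 29.2] 9.1
scene tin_a 0.87 197 z 52.4 [503.7 -51.1] [46.9 54.3] 8.0
scene tin_a 0.87 62 z 75.4 [502.7 -46.6] [14.2 30.5] 6.4
scene tin_a 0.16 66 z 49.5 [563.6 235.9] [220.  200.9] 57.5
scene tin_a 0.16 52 z 75.8 [550.6 248.9] [216.1 204.2] 58.9
scene plate_grip 0.74 96 z 164.2 [560.  241.4] [45.3 15.6] 21.4
wrist plate_grip 0.93 1760 z 168.1 [556.  243.7] [50.4 14.3] 19.0
```

View pics/w3.png

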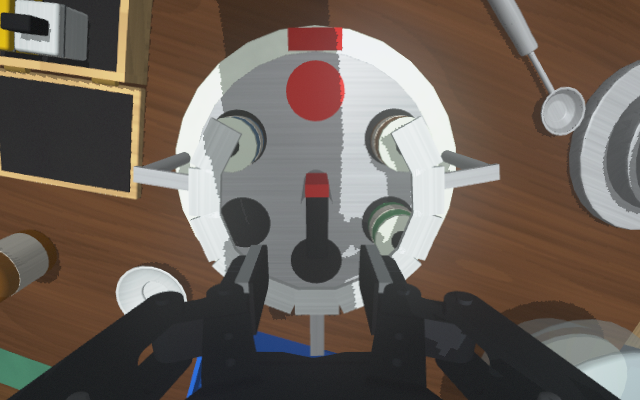

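tin_a is in place. The wrist view shows the carousel: red pocket (316,90) in the gap, blue jar (240,140), amber (395,140), green (395,225) and the handle bar at (316,215). Gripping the handle and turning it −60° for the blue jar.

>>> step_arm:
  moves:
    - [[0,2,-30,0,0,0,0.5],[0,0,-30,0,0,0,0.5],[0,0,-21,0,0,0,0.5],[0,0,0,0,0,0,0.5],[0,0,0,0,0,0,0],[0,0,0,0,0,0,0],[0,0,0,0,0,0,0],[0,0,0,0,0,0,0]]

```text
clock: 18.6
tcp_pos: [558.9, 243.6, 142.0]
tool_rot: [-0.509, 3.097, 0.001]
force: [-0.6, -0.1, 5.2]
gripper_width: 13.1
finger_force: 61.2
```

>>> step_arm:
  moves:
    - [[0,0,0,0,0,-8,0],[0,0,0,0,0,-8,0],[0,0,0,0,0,-8,0],[0,0,0,0,0,-8,0],[0,0,0,0,0,-8,0],[0,0,0,0,0,-8,0],[0,0,0,0,0,-8,0],[0,0,0,0,0,-4,0]]

```text
clock: 19.6
tcp_pos: [558.8, 242.6, 142.0]
tool_rot: [1.112, 2.935, 0.0]
force: [-0.1, -3.6, 6.5]
gripper_width: 12.9
finger_force: 61.5
```

>>> step_arm:
  moves:
    - [[0,0,0,0,0,0,0],[0,0,0,0,0,0,0.4],[0,0,0,0,0,0,0.5],[0,0,0,0,0,0,0.5],[0,0,40,0,0,0,0.5],[0,0,40,0,0,0,0.5],[-30,-5,10,0,0,0,0.5],[0,0,0,0,0,0,0.5]]

```text
clock: 20.6
tcp_pos: [527.3, 238.5, 231.9]
tool_rot: [1.107, 2.939, 0.002]
force: [0.5, -0.2, 0.3]
gripper_width: 42.7
finger_force: 0.0
```

Run:
```python
from h import *
st(); look(["plate_grip"],("top","scene","wrist"),((155,175),))
for n in ["top","scene","wrist"]:
    for q in ["jar_a","gap"]: print(n,q,[(np.round(a["xyz"]).tolist(),round(a["confidence"],2)) for a in spotter.place_of(q,n)[:4]])
save(cam("wrist"),"w4.png")
```

```text
t 20.6 tcp [527.3 238.5 231.9] phi 48.7 w 42.7 F [ 0.5 -0.2  0.3] ff 0.0 j6 65.6 j1 24.3
top plate_grip 0.96 40 z 166.3 [568.2 233.4] [15.6 18.9] 46.0
scene plate_grip 0.82 94 z 165.8 [559.2 242.9] [14.3 53.9] 49.0
wrist plate_grip 0.59 1632 z 167.9 [556.1 244.2] [14.6 50.6] 48.7
top jar_a [([643.0, 270.0, 42.0], 0.57), ([481.0, 213.0, 46.0], 0.45), ([764.0, -62.0, 1.0], 0.33)]
top gap [([480.0, 216.0, 44.0], 0.85)]
scene jar_a [([478.0, 221.0, 44.0], 0.73), ([577.0, 326.0, 46.0], 0.61), ([645.0, 273.0, 44.0], 0.55)]
scene gap [([474.0, 215.0, 47.0], 0.74), ([763.0, 105.0, 0.0], 0.44)]
wrist jar_a [([638.0, 273.0, 46.0], 0.89), ([576.0, 327.0, 43.0], 0.85), ([479.0, 212.0, 44.0], 0.58), ([478.0, -102.0, 9.0], 0.35)]
wrist gap []
```

View pics/w4.png

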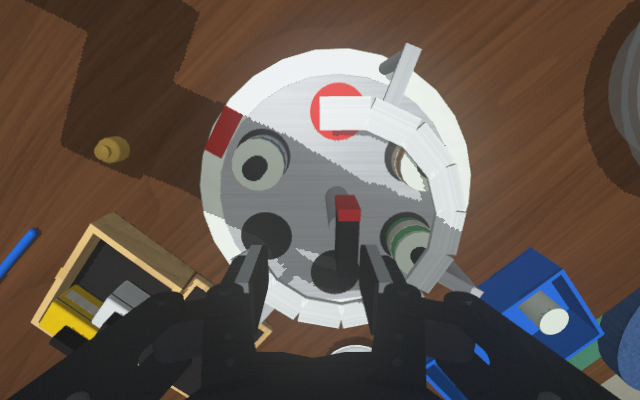

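The blue jar, at (258,165) in the wrist view, now stands in the gap. Next I measure its knob and lid from depth in all three cameras.

```bash
cat >> h.py <<'E'
def near(x,y,z0,z1,r,cams=("top","scene","wrist")):
    for n in cams:
        c=cam(n); P=cloud(c,np.ones((400,640),bool))
        S=P[(np.hypot(P[:,0]-x,P[:,1]-y)<r)&(P[:,2]>z0)&(P[:,2]<z1)]
        if len(S)>8:
            k=cv2.minEnclosingCircle(S[:,:2].astype(np.float32)); print(n,len(S),"mean",np.round(S.mean(0),1),"circ",np.round(k[0],1),round(k[1],1))
E
python3 - <<'E'
from h import *
near(478,216,108,118,22); near(478,216,84,96,32)
E
```

```text
scene 28 mean [483.4 214.4 112.8] circ [483.3 215. ] 9.1
wrist 418 mean [478.2 217.8 114.7] circ [478.2 217.4] 8.9
top 62 mean [485.  205.3  89.7] circ [481.4 212.1] 22.0
scene 116 mean [484.5 211.9  89.2] circ [483.5 216.3] 23.2
wrist 1690 mean [478.2 219.2  91. ] circ [478.3 216.9] 23.2
```

>>> step_arm:
  moves:
    - [[-24,-11,0,0,0,0,0.5],[-22,-11,0,0,0,0,0.5],[0,0,-50,0,0,0,0.5],[0,0,-40,0,0,0,0.5],[0,0,-30,0,0,0,0.5],[0,0,0,0,0,0,0.5],[0,0,-12,0,0,0,0.5],[0,0,0,0,0,0,0.5]]
  grip_force: 45

```text
clock: 22.55
tcp_pos: [482.3, 216.4, 98.6]
tool_rot: [1.108, 2.939, 0.001]
force: [-0.1, -0.1, 0.4]
gripper_width: 42.5
finger_force: 0.0
```

>>> step_arm:
  moves:
    - [[0,0,0,0,0,0,0],[0,0,0,0,0,0,0],[0,0,0,0,0,0,0],[0,0,0,0,0,0,0],[0,0,10,0,0,0,0],[0,0,10,0,0,0,0],[0,0,0,0,0,0,0]]

```text
clock: 23.42
tcp_pos: [482.8, 216.7, 119.4]
tool_rot: [1.108, 2.938, 0.002]
force: [-0.1, -0.1, -0.5]
gripper_width: 15.9
finger_force: 43.9
```

Run:
```python
from h import *
st(); near(481,216,108,116,32,("scene","wrist"))
```

```text
t 23.43 tcp [482.8 216.7 119.4] phi 48.7 w 15.9 F [-0.1 -0.1 -0.5] ff 43.926029205322266 j6 65.5 j1 24.2
scene 81 mean [487.  209.9 110.2] circ [483.5 216.9] 23.2
wrist 2897 mean [470.9 225.1 111.1] circ [479.1 217.9] 23.3
```

>>> step_arm:
  moves:
    - [[0,0,40,0,0,0,0],[0,0,40,0,0,0,0],[2,-35,0,0,0,0,0],[2,-45,0,0,0,0,0],[2,-45,0,0,0,0,0],[2,-45,0,0,0,0,0],[2,-35,-30,0,0,0,0],[1,-9,-40,0,0,0,0]]

```text
clock: 24.52
tcp_pos: [494.0, 0.2, 128.3]
tool_rot: [1.112, 2.935, 0.001]
force: [0.0, -0.0, -0.7]
gripper_width: 15.5
finger_force: 44.1
```

>>> step_arm:
  moves:
    - [[0,0,-15,0,0,0,0],[0,0,0,0,0,0,0],[0,0,0,0,0,0,0]]

```text
clock: 24.9
tcp_pos: [494.1, 3.0, 114.5]
tool_rot: [1.106, 2.938, 0.001]
force: [-0.0, 0.7, -0.2]
gripper_width: 16.0
finger_force: 44.1
```

Run:
```python
from h import *
st(); near(494,3,100,112,32,("scene","wrist"))
```

```text
t 24.9 tcp [494.1   3.  114.5] phi 48.7 w 16.0 F [-0.   0.7 -0.2] ff 44.14322555065155 j6 41.6 j1 0.3
scene 116 mean [501.   -3.4 104.9] circ [494.7   4. ] 22.6
wrist 3055 mean [482.4  11.9 106.8] circ [491.    4.4] 23.2
```

>>> step_arm:
  moves:
    - [[0.5,-0.5,-20,0,0,0,0],[0,0,-18,0,0,0,0],[0,0,-9,0,0,0,0],[0,0,-4,0,0,0,0],[0,0,-2,0,0,0,0],[0,0,0,0,0,0,0],[0,0,0,0,0,0,0],[0,0,0,0,0,0,0]]

```text
clock: 26.0
tcp_pos: [494.3, 1.6, 62.2]
tool_rot: [1.108, 2.937, 0.001]
force: [-2.7, -0.9, 6.8]
gripper_width: 16.1
finger_force: 44.9
```

>>> step_arm:
  moves:
    - [[0,0,0,0,0,0,0.35],[0,0,0,0,0,0,0.35],[0,0,0,0,0,0,0.35],[0,0,40,0,0,0,0.35],[0,0,60,0,0,0,0.5],[0,0,55,0,0,0,0.5],[10,40,0,0,0,0,0.5],[11,40,0,0,0,0,0.5]]

```text
clock: 27.0
tcp_pos: [515.4, 82.4, 216.6]
tool_rot: [1.11, 2.936, 0.002]
force: [0.5, -1.0, -0.4]
gripper_width: 42.9
finger_force: 0.0
```

>>> step_arm:
  moves:
    - [[11,40,0,0,0,0,0.5],[11,40,0,0,0,0,0.5],[11,40,0,0,0,0,0.5],[10.5,41,0,0,0,0,0.5],[0,0,0,0,0,0,0.5],[0,0,0,0,0,0,0.5]]

```text
clock: 27.75
tcp_pos: [557.7, 242.5, 214.8]
tool_rot: [-1.108, -2.939, 0.002]
force: [0.8, -0.8, 0.5]
gripper_width: 42.9
finger_force: 0.0
```

Run:
```python
from h import *
st(); look(["plate_grip"],("scene","wrist"),((155,175),))
near(494,3,48,58,32,("top","scene"));near(494,3,70,82,15,("top","scene"))
save(cam("top"),"t5.png",(180,80,480,320),2)
```

```text
t 27.75 tcp [557.7 242.5 214.8] phi 48.7 w 42.9 F [ 0.8 -0.8  0.5] ff 0.0 j6 64.8 j1 23.5
scene plate_grip 0.56 100 z 165.4 [560.  242.3] [14.3 51.2] 49.3
wrist plate_grip 0.85 1834 z 168.0 [556.5 244. ] [14.3 50.8] 48.8
top 139 mean [ 4.91e+02 -4.00e-01  5.34e+01] circ [494.4   2.1] 31.1
scene 143 mean [496.7  -1.5  52.6] circ [495.2  -2.3] 27.0
top 24 mean [490.5   2.5  76.4] circ [490.4   1.5] 8.6
scene 35 mean [494.4   1.4  75.8] circ [493.3   1.9] 9.4
```

View pics/t5.png

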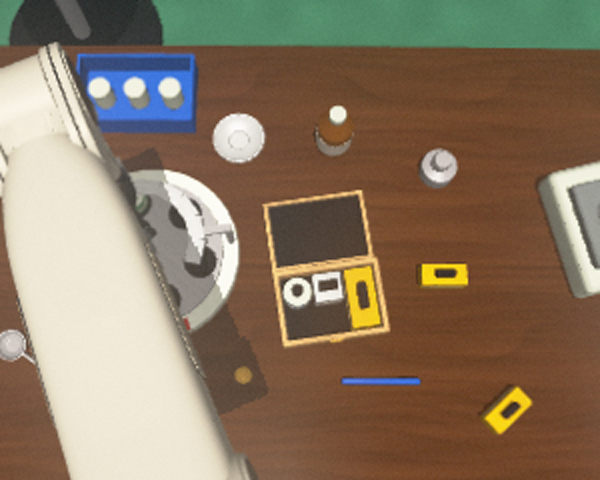

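The top crop shows the jar (298,292), tin_a (328,290) and long tin (362,297) upright in the case, with the near row still free. Now turning the handle +120° to bring amber into the gap.

>>> step_arm:
  moves:
    - [[1,0.5,-30,0,0,0,0.5],[0,0,-30,0,0,0,0.5],[0,0,-13,0,0,0,0.5],[0,0,0,0,0,0,0.5],[0,0,0,0,0,0,0],[0,0,0,0,0,0,0],[0,0,0,0,0,0,0],[0,0,0,0,0,0,0]]
  grip_force: 60

```text
clock: 29.2
tcp_pos: [558.9, 242.5, 144.1]
tool_rot: [1.109, 2.938, -0.001]
force: [-3.0, -3.1, 5.8]
gripper_width: 12.7
finger_force: 63.0
```

>>> step_arm:
  moves:
    - [[0,0,0,0,0,8,0],[0,0,0,0,0,8,0],[0,0,0,0,0,8,0],[0,0,0,0,0,8,0],[0,0,0,0,0,8,0],[0,0,0,0,0,8,0],[0,0,0,0,0,8,0],[0,0,0,0,0,8,0]]

```text
clock: 30.2
tcp_pos: [559.1, 243.8, 144.1]
tool_rot: [-0.624, 3.077, 0.002]
force: [-3.2, -0.6, 3.6]
gripper_width: 12.3
finger_force: 62.8
```

>>> step_arm:
  moves:
    - [[0,0,0,0,0,8,0],[0,0,0,0,0,8,0],[0,0,0,0,0,8,0],[0,0,0,0,0,8,0],[0,0,0,0,0,8,0],[0,0,0,0,0,8,0],[0,0,0,0,0,8,0],[0,0,0,0,0,0,0]]

```text
clock: 31.2
tcp_pos: [558.2, 244.6, 144.1]
tool_rot: [-1.993, 2.427, 0.004]
force: [-4.7, 1.6, 5.5]
gripper_width: 12.5
finger_force: 62.9
```

>>> step_arm:
  moves:
    - [[0,0,0,0,0,0,0],[0,0,0,0,0,0,0.4],[0,0,0,0,0,0,0.5],[0,0,0,0,0,0,0.5],[0,0,40,0,0,0,0.5],[0,0,40,0,0,0,0.5],[-30,-5,10,0,0,0,0.5],[0,0,0,0,0,0,0.5]]

```text
clock: 32.2
tcp_pos: [528.6, 238.3, 234.1]
tool_rot: [-1.99, 2.428, -0.001]
force: [0.8, -0.2, -0.3]
gripper_width: 42.6
finger_force: 0.0
```

Run:
```python
from h import *
st(); look(["plate_grip"],("scene","wrist"),((155,175),))
near(480,216,108,118,22,("scene","wrist")); near(480,216,84,96,32,("scene","wrist"))
```

```text
t 32.2 tcp [528.6 238.3 234.1] phi 168.7 w 42.6 F [ 0.8 -0.2 -0.3] ff 0.0 j6 -54.4 j1 24.3
scene plate_grip 0.56 97 z 165.1 [559.6 241.6] [49.6 16.7] 78.6
wrist plate_grip 0.77 1582 z 168.0 [556.7 243.2] [50.8 14.8] 78.3
scene 29 mean [480.4 217.8 112.2] circ [479.7 217.8] 9.4
wrist 403 mean [476.1 217.8 114.7] circ [475.5 218.3] 9.1
scene 119 mean [482.1 213.6  89.4] circ [480.  218.7] 23.7
wrist 1687 mean [476.9 217.   91.1] circ [475.8 218.3] 22.8
```

>>> step_arm:
  moves:
    - [[-25,-10,0,0,0,0,0.5],[-25,-11,0,0,0,0,0.5],[0,0,-50,0,0,0,0.5],[0,0,-40,0,0,0,0.5],[0,0,-30,0,0,0,0.5],[0,0,0,0,0,0,0.5],[0,0,-14,0,0,0,0.5],[0,0,0,0,0,0,0.5]]
  grip_force: 45

```text
clock: 33.6
tcp_pos: [479.1, 217.3, 98.3]
tool_rot: [1.991, -2.43, -0.0]
force: [-0.1, 0.2, -0.9]
gripper_width: 42.5
finger_force: 0.0
```

>>> step_arm:
  moves:
    - [[0,0,0,0,0,0,0],[0,0,0,0,0,0,0],[0,0,0,0,0,0,0],[0,0,0,0,0,0,0],[0,0,10,0,0,0,0],[0,0,10,0,0,0,0],[0,0,0,0,0,0,0]]

```text
clock: 34.48
tcp_pos: [479.8, 217.7, 119.5]
tool_rot: [-1.99, 2.428, -0.001]
force: [-0.1, -0.4, -0.5]
gripper_width: 15.7
finger_force: 43.9
```

Run:
```python
from h import *
st(); near(480,217,108,116,32,("scene","wrist"))
```

```text
t 34.48 tcp [479.8 217.7 119.5] phi 168.7 w 15.7 F [-0.1 -0.4 -0.5] ff 43.857967257499695 j6 -54.3 j1 24.4
scene 77 mean [483.6 209.9 110.3] circ [481.6 216.9] 22.5
wrist 2648 mean [475.  206.1 111.4] circ [477.3 217.9] 23.3
```

>>> step_arm:
  moves:
    - [[0,0,40,0,0,0,0],[0,0,40,0,0,0,0],[-4,-35,0,0,0,0,0],[-4,-45,0,0,0,0,0],[-4,-45,0,0,0,0,0],[-4,-45,0,0,0,0,0],[-4,-45,0,0,0,0,0],[-4,-40,-25,0,0,0,0]]

```text
clock: 35.58
tcp_pos: [456.3, -39.3, 174.5]
tool_rot: [-1.989, 2.428, -0.005]
force: [0.8, 0.5, -0.9]
gripper_width: 16.0
finger_force: 44.1
```

>>> step_arm:
  moves:
    - [[-4,-18,-25,0,0,0,0],[0,0,-25,0,0,0,0],[0,0,-10,0,0,0,0],[0,0,0,0,0,0,0],[0,0,0,0,0,0,0]]

```text
clock: 36.2
tcp_pos: [451.9, -55.5, 114.2]
tool_rot: [-1.992, 2.428, -0.002]
force: [-0.6, -0.4, -0.9]
gripper_width: 15.7
finger_force: 44.1
```

Run:
```python
from h import *
st(); near(452,-55,98,112,32,("scene","wrist"))
```

```text
t 36.2 tcp [451.9 -55.5 114.2] phi 168.7 w 15.7 F [-0.6 -0.4 -0.9] ff 44.12737548351288 j6 -85.7 j1 -7.0
scene 135 mean [458.2 -63.4 104.4] circ [453.4 -55.6] 23.1
wrist 2900 mean [447.3 -67.4 106.4] circ [450.  -55.3] 23.1
```

Centred within a millimetre or so; lowering.

>>> step_arm:
  moves:
    - [[0,0,-20,0,0,0,0],[0,0,-18,0,0,0,0],[0,0,-9,0,0,0,0],[0,0,-4,0,0,0,0],[0,0,-2,0,0,0,0],[0,0,0,0,0,0,0],[0,0,0,0,0,0,0],[0,0,0,0,0,0,0]]

```text
clock: 37.3
tcp_pos: [451.3, -55.6, 62.0]
tool_rot: [-1.991, 2.429, -0.001]
force: [-4.1, -0.2, 9.3]
gripper_width: 15.9
finger_force: 45.1
```

>>> step_arm:
  moves:
    - [[0,0,0,0,0,0,0.35],[0,0,0,0,0,0,0.35],[0,0,0,0,0,0,0.35],[0,0,40,0,0,0,0.35],[0,0,60,0,0,0,0.5],[0,0,55,0,0,0,0.5],[15,42,0,0,0,0,0.5],[15,42,0,0,0,0,0.5]]

```text
clock: 38.3
tcp_pos: [482.1, 28.8, 216.5]
tool_rot: [-1.988, 2.43, -0.003]
force: [0.5, -0.3, -0.4]
gripper_width: 42.8
finger_force: 0.0
```

>>> step_arm:
  moves:
    - [[15,42,0,0,0,0,0.5],[15,42,0,0,0,0,0.5],[15,42,0,0,0,0,0.5],[15,42,0,0,0,0,0.5],[17.5,46.5,0,0,0,0,0.5],[0,0,0,0,0,0,0.5],[0,0,0,0,0,0,0.5]]

```text
clock: 39.17
tcp_pos: [558.1, 242.6, 214.6]
tool_rot: [1.991, -2.428, -0.0]
force: [-0.7, -0.3, 0.6]
gripper_width: 42.5
finger_force: 0.0
```

Run:
```python
from h import *
st(); look(["plate_grip"],("scene","wrist"),((155,175),))
near(452,-55,48,58,24,("top","scene"));near(452,-55,70,82,15,("top","scene"))
```

```text
t 39.17 tcp [558.1 242.6 214.6] phi 168.7 w 42.5 F [-0.7 -0.3  0.6] ff 0.0 j6 -55.2 j1 23.5
scene plate_grip 0.88 94 z 165.4 [560.8 241.3] [49.2 17. ] 74.1
wrist plate_grip 0.75 1830 z 168.1 [556.8 242.9] [50.4 14.6] 78.1
top 122 mean [449.9 -55.9  52.6] circ [449.7 -55.6] 22.5
scene 151 mean [455.2 -58.   52.4] circ [452.3 -55.1] 23.3
top 26 mean [448.5 -55.2  77.3] circ [448.6 -55.4] 8.3
scene 40 mean [452.4 -55.6  75.4] circ [451.4 -55.2] 8.6
```

Amber is on the case floor. Turning +60° for green.

>>> step_arm:
  moves:
    - [[0.5,0.5,-30,0,0,0,0.5],[0,0,-30,0,0,0,0.5],[0,0,-13,0,0,0,0.5],[0,0,0,0,0,0,0.5],[0,0,0,0,0,0,0],[0,0,0,0,0,0,0],[0,0,0,0,0,0,0],[0,0,0,0,0,0,0]]
  grip_force: 60

```text
clock: 40.58
tcp_pos: [558.1, 244.1, 144.1]
tool_rot: [-1.992, 2.428, 0.003]
force: [-5.3, 1.3, 4.1]
gripper_width: 13.1
finger_force: 62.9
```

>>> step_arm:
  moves:
    - [[0,0,0,0,0,8,0],[0,0,0,0,0,8,0],[0,0,0,0,0,8,0],[0,0,0,0,0,8,0],[0,0,0,0,0,8,0],[0,0,0,0,0,8,0],[0,0,0,0,0,8,0],[0,0,0,0,0,4,0]]

```text
clock: 41.58
tcp_pos: [557.3, 243.9, 144.1]
tool_rot: [-2.941, 1.103, 0.004]
force: [-6.5, -0.1, 7.0]
gripper_width: 12.8
finger_force: 63.1
```

>>> step_arm:
  moves:
    - [[0,0,0,0,0,0,0],[0,0,0,0,0,0,0.4],[0,0,0,0,0,0,0.5],[0,0,0,0,0,0,0.5],[0,0,40,0,0,0,0.5],[0,0,40,0,0,0,0.5],[-30,-5,10,0,0,0,0.5],[0,0,0,0,0,0,0.5]]

```text
clock: 42.58
tcp_pos: [528.6, 238.4, 234.2]
tool_rot: [-2.938, 1.107, -0.003]
force: [0.4, -0.2, 0.2]
gripper_width: 42.6
finger_force: 0.0
```

Run:
```python
from h import *
st(); look(["plate_grip"],("scene","wrist"),((155,175),))
near(480,216,108,118,22,("scene","wrist")); near(480,216,84,96,32,("scene","wrist"))
```

```text
t 42.58 tcp [528.6 238.4 234.2] phi -131.3 w 42.6 F [ 0.4 -0.2  0.2] ff 0.0 j6 -114.4 j1 24.3
scene plate_grip 0.82 93 z 165.6 [561.2 241.5] [15.1 49.6] 49.7
wrist plate_grip 0.9 1765 z 168.1 [557.  243.2] [14.8 50.4] 48.9
scene 26 mean [478.7 214.3 113.3] circ [477.4 215.1] 9.8
wrist 368 mean [475.5 215.2 114.5] circ [474.2 215.4] 9.0
scene 113 mean [480.6 210.7  89.4] circ [478.4 215.2] 23.4
wrist 1463 mean [478.  214.8  90.9] circ [474.4 215.6] 23.0
```

>>> step_arm:
  moves:
    - [[-26,-11,0,0,0,0,0.5],[-26,-12,0,0,0,0,0.5],[0,0,-50,0,0,0,0.5],[0,0,-40,0,0,0,0.5],[0,0,-30,0,0,0,0.5],[0,0,0,0,0,0,0.5],[0,0,-14,0,0,0,0.5],[0,0,0,0,0,0,0.5]]
  grip_force: 45

```text
clock: 43.98
tcp_pos: [477.1, 215.3, 98.3]
tool_rot: [2.939, -1.108, -0.0]
force: [-0.4, 1.1, 0.6]
gripper_width: 42.3
finger_force: 0.0
```

>>> step_arm:
  moves:
    - [[0,0,0,0,0,0,0],[0,0,0,0,0,0,0],[0,0,0,0,0,0,0],[0,0,0,0,0,0,0],[0,0,10,0,0,0,0],[0,0,10,0,0,0,0],[0,0,0,0,0,0,0]]

```text
clock: 44.85
tcp_pos: [477.8, 215.7, 119.4]
tool_rot: [-2.938, 1.108, -0.002]
force: [-0.5, 0.3, -0.4]
gripper_width: 15.7
finger_force: 43.9
```

Run:
```python
from h import *
st(); near(478,215,108,116,32,("scene","wrist"))
```

```text
t 44.85 tcp [477.8 215.7 119.4] phi -131.3 w 15.7 F [-0.5  0.3 -0.4] ff 43.91939163208008 j6 -114.4 j1 24.3
scene 77 mean [482.3 209.  110.4] circ [479.  215.2] 22.6
wrist 2457 mean [484.1 208.1 111.1] circ [474.8 216.3] 23.1
```

>>> step_arm:
  moves:
    - [[0,0,40,0,0,0,0],[0,0,40,0,0,0,0],[-5.5,-36,0,0,0,0,0],[-5.5,-45,0,0,0,0,0],[-5.5,-45,0,0,0,0,0],[-5.5,-45,0,0,0,0,0],[-5.5,-30,-20,0,0,0,0],[-6,-20,-25,0,0,0,0]]

```text
clock: 45.95
tcp_pos: [443.6, -7.1, 153.0]
tool_rot: [-2.938, 1.111, -0.002]
force: [-0.3, 0.2, -1.2]
gripper_width: 15.7
finger_force: 44.2
```

>>> step_arm:
  moves:
    - [[0,0,-25,0,0,0,0],[0,0,-15,0,0,0,0],[0,0,0,0,0,0,0],[0,0,0,0,0,0,0]]

```text
clock: 46.45
tcp_pos: [443.9, -5.6, 113.7]
tool_rot: [-2.939, 1.108, -0.001]
force: [0.4, 0.2, -1.0]
gripper_width: 16.0
finger_force: 44.2
```

Run:
```python
from h import *
st(); near(444,-5,98,112,32,("scene","wrist"))
```

```text
t 46.45 tcp [443.9  -5.6 113.7] phi -131.3 w 16.0 F [ 0.4  0.2 -1. ] ff 44.207303524017334 j6 -139.4 j1 -0.7
scene 118 mean [451.4 -12.4 103.9] circ [446.5  -6. ] 22.1
wrist 2699 mean [451.2 -13.4 105.8] circ [441.5  -4.9] 23.2
```

>>> step_arm:
  moves:
    - [[0,0,-20,0,0,0,0],[0,0,-18,0,0,0,0],[0,0,-9,0,0,0,0],[0,0,-3,0,0,0,0],[0,0,-2,0,0,0,0],[0,0,0,0,0,0,0],[0,0,0,0,0,0,0],[0,0,0,0,0,0,0]]

```text
clock: 47.55
tcp_pos: [444.2, -5.8, 62.2]
tool_rot: [-2.939, 1.109, -0.003]
force: [-1.5, -1.5, 5.5]
gripper_width: 15.8
finger_force: 44.7
```

>>> step_arm:
  moves:
    - [[0,0,0,0,0,0,0.35],[0,0,0,0,0,0,0.35],[0,0,0,0,0,0,0.35],[0,0,40,0,0,0,0.35],[0,0,60,0,0,0,0.5],[0,0,55,0,0,0,0.5],[16,35,0,0,0,0,0.5],[16,35,0,0,0,0,0.5]]

```text
clock: 48.55
tcp_pos: [476.6, 64.9, 217.5]
tool_rot: [-2.937, 1.11, -0.004]
force: [1.4, -0.6, 0.3]
gripper_width: 42.6
finger_force: 0.0
```

>>> step_arm:
  moves:
    - [[16,35,0,0,0,0,0.5],[16,35,0,0,0,0,0.5],[16,35,0,0,0,0,0.5],[16,35,0,0,0,0,0.5],[18,39,0,0,0,0,0.5],[0,0,0,0,0,0,0.5],[0,0,0,0,0,0,0.5]]

```text
clock: 49.42
tcp_pos: [557.0, 243.0, 215.6]
tool_rot: [2.938, -1.108, -0.002]
force: [-0.5, 0.1, -0.3]
gripper_width: 42.8
finger_force: 0.0
```

Run:
```python
from h import *
st(); look(["plate_grip"],("scene","wrist"),((155,175),))
near(444,-5,48,58,24,("top","scene"));near(444,-5,70,82,15,("top","scene"))
```

```text
t 49.42 tcp [557.  243.  215.6] phi -131.3 w 42.8 F [-0.5  0.1 -0.3] ff 0.0 j6 -115.1 j1 23.6
scene plate_grip 0.61 86 z 165.0 [562.4 240.8] [14.6 45.2] 48.7
wrist plate_grip 0.95 1807 z 168.1 [556.9 243. ] [14.5 50.2] 49.2
top 124 mean [441.6  -5.4  53.2] circ [442.  -6.] 22.4
scene 140 mean [446.8  -8.3  52.5] circ [443.6  -4.9] 23.3
top 25 mean [440.7  -5.3  76.8] circ [441.1  -5.4] 8.4
scene 35 mean [445.1  -6.   75.1] circ [443.8  -6. ] 10.1
```

All three jars are in. Turning the carousel home, −120°.

>>> step_arm:
  moves:
    - [[1.5,0,-30,0,0,0,0.5],[0,0,-30,0,0,0,0.5],[0,0,-13,0,0,0,0.5],[0,0,0,0,0,0,0.5],[0,0,0,0,0,0,0],[0,0,0,0,0,0,0],[0,0,0,0,0,0,0],[0,0,0,0,0,0,0]]
  grip_force: 60

```text
clock: 50.82
tcp_pos: [558.9, 242.5, 145.1]
tool_rot: [2.939, -1.109, 0.002]
force: [-3.4, -3.3, 6.1]
gripper_width: 12.3
finger_force: 62.9
```

>>> step_arm:
  moves:
    - [[0,0,0,0,0,-8,0],[0,0,0,0,0,-8,0],[0,0,0,0,0,-8,0],[0,0,0,0,0,-8,0],[0,0,0,0,0,-8,0],[0,0,0,0,0,-8,0],[0,0,0,0,0,-8,0],[0,0,0,0,0,-8,0]]

```text
clock: 51.82
tcp_pos: [557.6, 242.1, 145.1]
tool_rot: [1.898, -2.5, 0.001]
force: [-6.6, -4.8, 8.6]
gripper_width: 12.5
finger_force: 63.3
```

>>> step_arm:
  moves:
    - [[0,0,0,0,0,-8,0],[0,0,0,0,0,-8,0],[0,0,0,0,0,-8,0],[0,0,0,0,0,-8,0],[0,0,0,0,0,-8,0],[0,0,0,0,0,-8,0],[0,0,0,0,0,-8,0],[0,0,0,0,0,0,0]]

```text
clock: 52.82
tcp_pos: [556.8, 242.9, 145.1]
tool_rot: [0.509, -3.097, -0.0]
force: [-8.0, -2.7, 8.5]
gripper_width: 13.0
finger_force: 63.3
```

>>> step_arm:
  moves:
    - [[0,0,0,0,0,0,0],[0,0,0,0,0,0,0.4],[0,0,0,0,0,0,0.5],[0,0,0,0,0,0,0.5],[0,0,40,0,0,0,0.5],[0,0,40,0,0,0,0.5],[-40,-30,30,0,0,0,0.5],[-40,-40,0,0,0,0,0.5]]

```text
clock: 53.82
tcp_pos: [480.4, 173.8, 255.9]
tool_rot: [-0.511, 3.093, 0.002]
force: [0.9, 0.1, 0.7]
gripper_width: 42.6
finger_force: 0.0
```

>>> step_arm:
  moves:
    - [[-40,-10,0,0,0,0,0.5],[-40,-10,0,0,0,0,0.5],[-40,0,0,0,0,0,0.5],[-20,0,0,0,0,0,0.5],[0,0,0,0,0,0,0.5],[0,0,0,0,0,0,0.5]]

```text
clock: 54.58
tcp_pos: [340.3, 153.8, 253.6]
tool_rot: [-0.51, 3.098, 0.0]
force: [0.3, 0.8, -0.6]
gripper_width: 42.7
finger_force: 0.0
```

Run:
```python
from h import *
st(); look(["plate_grip"],("top","scene","wrist"),((155,175),))
save(cam("scene"),"s6.png",(0,0,640,400),1.2); save(cam("top"),"t6.png",(180,80,480,320),2)
```

```text
t 54.58 tcp [340.3 153.8 253.6] phi 108.7 w 42.7 F [ 0.3  0.8 -0.6] ff 0.0 j6 5.6 j1 24.3
top plate_grip 0.59 93 z 166.9 [557.5 243.4] [52.5 14.4] 19.4
scene plate_grip 0.61 108 z 164.9 [560.2 242.5] [49.1 18.1] 17.4
```

View pics/s6.png

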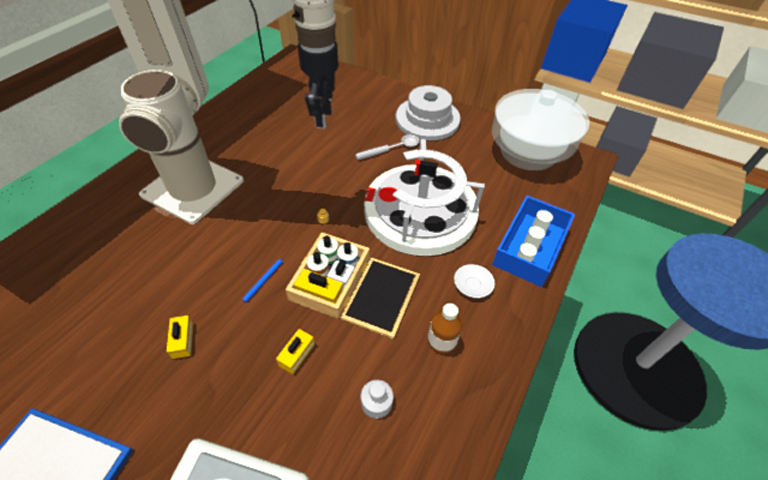

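View pics/t6.png

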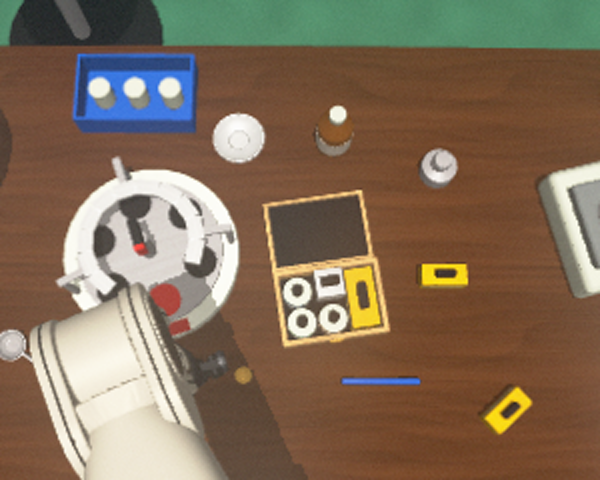

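Both views agree. The case at (330,300) in the top crop holds the long tin, tin_a and three jars, all upright. The carousel is empty with the red pocket (165,300) in the gap and the handle at about 18.5°, its home angle. Handing in.

```bash
python3 -c "
from h import *
print(workorder.job_done())"
```

```text
the job is handed in; nothing more can be done
None
```

Job handed in at about 55 s on the robot's clock: three jars, tin_a and the long tin stand upright in the case and the carousel is back at home. The final camera views confirm this; the hand-in returned no verdict.

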